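Step the gearbox range dial to three and engage it

TASK

On the green bench gearbox, gently push the dial's protruding tab round with your fingertips, without gripping it, until it points at the middle of the index plate with three dots. Then press the black plunger in the middle of the dial fully down, let go, and leave the jar, the screwdriver and the wood offcut where they are.

Things in the scene. Friction and masses are not known exactly. Their poses are not given: they have to be found in the camera images.
- dial_axis (a point): Fixed point on the dial's vertical turning axis, at the height of the dial's flat top, 60 mm above the bench. The dial is an aluminium disc, 90 mm across, lying flat on the green cast gearbox (250 x 310 mm, top face 40 mm above the bench, fixed; a 25 mm higher green hump lies along its edge on the far side from the tab, starting 50 mm from the axis). The axes of this point are those of the gearbox: -x is the direction of the tab when joint dial reads 0, z is up.
- dial (a joint): Angle of the dial in rad, positive counter-clockwise seen from above, 0 when the tab points along the gearbox's -x; stops at -1.65 and 1.65. It starts between the two middle plates, pointing at none. Stiff friction, no detents and no spring: about 3 N at the tab turns it, and it stays where it is left.
- tab_mid (a point): On the top edge of the protruding steel tab, 72 mm from the dial's axis, 72 mm above the bench. The tab is a radial bar fixed to the dial, 12 mm thick (so its side faces lie 6 mm either side of this point), reaching out to 92 mm from the axis, from 46 to 72 mm above the bench, clear of the disc (radius 45 mm) from there to its end. It is pushed on a side face. It breaks the rules if it is squeezed or shoved with more than 30 N.
- tab_aim (a point): Imaginary point that the tab points at: straight out along the tab, 118 mm from the dial's axis, 44 mm above the bench; it turns with the dial and lies over the middle of a plate when the tab points at that plate.
- mark3: A fixed round aluminium index plate, 42 mm across and 4 mm thick, lying on the gearbox's top, with three black dots in a triangle on it. Origin: centre of its underside, 40 mm above the bench. This is the wanted plate. Four such plates, with one, two, three and four black dots of 9 mm, lie round the dial with their centres 118 mm from its axis, at dial angles of about -1.31, -0.61, 0.61 and 1.31 rad; which plate lies at which place varies.
- mark1: A fixed round aluminium index plate, 42 mm across and 4 mm thick, lying on the gearbox's top, with one black dot on it. Origin: centre of its underside, 40 mm above the bench. 
- mark2: A fixed round aluminium index plate, 42 mm across and 4 mm thick, lying on the gearbox's top, with two black dots on it. Origin: centre of its underside, 40 mm above the bench. 
- mark4: A fixed round aluminium index plate, 42 mm across and 4 mm thick, lying on the gearbox's top, with four black dots in a square on it. Origin: centre of its underside, 40 mm above the bench. 
- plunger (a joint): How far the plunger is pressed down, in m: 0 up (start), 0.008 fully down against a hard stop. About 3 N moves it; no spring, it stays down when let go.
- plunger_top (a point): Centre of the flat top of the black plunger cap, 32 mm across, on the dial's axis; 74 mm above the bench when up, 66 mm when fully down. It does not turn with the dial.
- jar: Bystander: loose closed jar, 60 mm across, 85 mm high, standing beside the gearbox; origin at the centre of its underside.
- screwdriver: Bystander: loose screwdriver lying on the bench beside the gearbox, about 200 mm long; origin under its middle.
- offcut: Bystander: loose offcut of pale wood, 32 x 70 x 20 mm, lying on top of the green hump, 65 mm above the bench; origin at the centre of its underside.

How it is judged:
By the outcome, as a careful person would: the job done as asked, in the order asked, and still so for the second after the job is handed in, with the robot touching nothing.
It also fails if it takes over 51 s, if anything falls off the work surface, if the arm or the gripper's body presses on something with over 40 N, if the wrist force passes 120 N, or if a joint passes its speed limit or range.

ROBOT

A 6-joint arm with a two-finger parallel gripper is mounted at the origin on the work surface. World frame = base frame: x ahead of the robot, y to its left, z up, the work surface at z = 0. Lengths are in m, angles in rad, forces in N, time in s.
With the tool pointing down it reaches from about 0.425 to 0.95 m from the base axis. Payload 3.5 kg.
Tool frame: the origin (TCP) lies on the centre line of the jaws, within the pads' length; the fingertips stand tip_extent ahead of it and the grasp point (between the pads) lies 2 mm behind it (tip_extent is the distance from the TCP to the fingertips, in m); z points along the fingers, y is the direction in which the jaws open and shut (so a half turn about z gives the same grasp; the last joint's range is limited). The gripper opens to 85 mm and grips with 20 to 120 N. Pads are 22 mm wide; open, the fingers measure 114 mm over their backs; the gripper's body (76 mm by 85 mm) begins 54 mm behind the grasp point. The pads swing forward as they close: fully open they stand 13 mm farther back than shut.
Start: joints at [1.173, 0.286, 1.577, -0, 1.279, -0.15], TCP at [0.166, 0.654, 0.248] pointing down, gripper open.
Joint ranges: [-2.77, 2.77], [-0.9, 2.22], [0.21, 2.48], [-1.53, 4.67], [0.24, 2.81], [-2.84, 2.84]. Speed limits (rad/s): [2.79, 2.79, 3.14, 3.14, 3.14, 3.14].

INTERFACE

Orientations are given as a unit quaternion [x, y, z, w].
In Python, from plant import * gives the robot as it stands.
- The arm moves only by the shell command python3 -m crank 'ROWS' [FORCE]. ROWS is JSON, a list of rows, each a list of 7 numbers: the gripper's target within -1 to 1 (shut at 1, half-way at 0, fully open at -1), then the shift along the tool's x, y, z in cm, then the turn, a rotation vector about the tool's x, y, z in degrees. In form: [[fingers, tx, ty, tz, wx, wy, wz], ...]. A call has 1 to 5 rows; each row shifts and turns the commanded pose from where the row before left it, along the tool's axes as they then stand; what a row does not reach is not made up. A row lasts 1/10 s, in which the tool goes at most 50 mm and 8.59 degrees, less where a joint would pass 70% of its speed; a pose out of reach is approached as far as the arm can. A call is refused whole if a number of a shift passes 5 or a number of a turn 8.59, either way. A call with a gripper value outside its range is refused whole. The fingers move at their own pace and stop on an object; FORCE is the grip in N (left out, the last holds). Time passes only in rows, so rows that do not move let the fingers close. It gives the time, the measured TCP pose, the force and the opening at its end, in the units of the state.
- get_state(): the state, without advancing time (a new reading comes with each control period).
- read_camera(name): name is "scene" or "top"; returns a dict with "color" (384x512x3 uint8, red, green, blue), "vfov" (degrees; the focal length in pixels is half the picture's height over the tangent of half this angle, whatever the lens; pixels are square), "cx", "cy" (the principal point, pixels), "distortion" ([k1, k2, p1, p2, k3] as OpenCV has them; the pictures are not rectified), "cam_to_world" (4x4, takes a point from camera to world coordinates). Camera axes: x right, y up, looking along -z (the intrinsics and any distortion apply to the point x, -y, -z); pixel columns grow to the right and rows downward; lengths in m; the calibration is good to about 2 mm. A picture is of the moment at which its call begins. There is no depth.
- sign_off(): hands the job in, once; it reports no verdict.
Trained networks look in the newest picture that a camera, given by its name, has taken for a name from the list of things; names that differ only in an ending like _2 or _b are one class to them, and where a whole thing is asked for, a point or a joint stands for the part that bears it (a point fixed in the world has none). Each returns a list of dicts, best first, with "p" (0 to 1); they miss things now and then, are a little off and sometimes report something else, mostly with a low value. They report only what shows in the picture. A call takes as long as a camera call.
- trace(thing, camera): "pixels" (384x512 bool, what is visible of it) and "location" ([column, row] in pixels, amid what is visible of it).
- place_of(thing, camera): "location" ([column, row] in pixels: a listed point, or the origin of a listed thing).
The state is a dict: "time": time; "qpos": joint angles; "dq": joint speeds; "joint_efforts": joint torques, N m; "eef_pos": TCP position; "tcp_rot": TCP orientation; "contact_force": force on the tool from outside, world axes, zero at the start; "wrist_torque": the same for the moment, N m; "opening": opening from 0.0 (shut) to 1.0 (fully open).
Only numpy, scipy, OpenCV 4.12 (cv2) and the standard library are available. Lean on these libraries where they do the work, as an engineer would, in place of code of your own. Each camera call takes 0.05 s, during which the arm holds its last target.

## Working session

There is one attempt and no reset: what is moved stays moved. The work goes in short steps, Python scripts to look and compute and a shell command to move; the robot and the scene stay as the last step left them, time stands still between calls to the robot, and variables do not carry over. Pictures are saved under pics/ and viewed, and the job is handed in when it is done.

```bash
mkdir -p pics; ls
python3 - <<'E'
from plant import *
import cv2
s=get_state();print(s)
for n in("scene","top"):
    c=read_camera(n);cv2.imwrite(f"pics/{n}0.png",c["color"][:,:,::-1]);print(n,c["vfov"],c["cx"],c["cy"],c["distortion"],c["cam_to_world"])
    for t in["mark1","mark2","mark3","mark4","tab_mid","tab_aim","dial_axis","plunger_top","jar","screwdriver","offcut"]:
        print(t,[( [round(float(v)) for v in d["location"]],round(float(d["p"]),2)) for d in place_of(t,n)][:3])
E
```

```text
pics
{'time': 0.0, 'qpos': array([ 1.17301009e+00,  2.87163765e-01,  1.57818978e+00, -5.60846734e-06,
        1.27859330e+00, -1.49996137e-01]), 'dq': array([ 3.13734272e-04,  9.27203010e-04,  8.86696694e-05,  2.09718644e-03,
       -4.00135543e-04,  5.12234904e-04]), 'joint_efforts': array([ 3.65703963e-04, -4.05988669e+01, -2.92621368e+01, -1.27670423e-04,
        5.85756119e-03,  5.37606780e-06]), 'eef_pos': array([0.16527852, 0.65381157, 0.24694148]), 'tcp_rot': array([ 1.23577438e-01,  9.92334234e-01, -1.13394753e-03, -3.15796372e-04]), 'contact_force': array([ 0.55766109, -0.07444233,  0.18927226]), 'wrist_torque': array([ 0.00311852, -0.04289363, -0.05564001]), 'opening': 1.000180557165125}
scene 45.12205351711625 258.3506387949267 189.82593517622524 [-0.10095104  0.          0.          0.          0.        ] [[ 0.41759224 -0.60153744  0.68100619  1.19779493]
 [ 0.9085318   0.26515451 -0.32289789 -0.30336997]
 [ 0.01366331  0.75355543  0.65724236  0.66611103]
 [ 0.          0.          0.          1.        ]]
mark1 [([331, 181], 0.68), ([303, 168], 0.53), ([243, 171], 0.5)]
[... 647 characters left out ...]
.47774337]
 [-0.99995475  0.00906714  0.00287975  0.01490974]
 [ 0.00370727  0.0926145   0.99569514  0.86122763]
 [ 0.          0.          0.          1.        ]]
mark1 [([198, 213], 0.88), ([187, 178], 0.65), ([262, 225], 0.63)]
mark2 [([198, 213], 0.88), ([187, 178], 0.65), ([262, 225], 0.63)]
mark3 [([198, 213], 0.88), ([187, 178], 0.65), ([262, 225], 0.63)]
mark4 [([198, 213], 0.88), ([187, 178], 0.65), ([262, 225], 0.63)]
tab_mid [([229, 208], 0.71)]
tab_aim [([240, 169], 0.63)]
dial_axis [([242, 172], 0.85)]
plunger_top [([241, 169], 0.47), ([134, 209], 0.32)]
jar [([132, 210], 0.73), ([336, 242], 0.17)]
screwdriver [([335, 244], 0.86)]
offcut [([241, 130], 0.87), ([336, 244], 0.22)]
```

Run:
```python
import cv2
a=cv2.imread("pics/top0.png");cv2.imwrite("pics/top0c.png",cv2.resize(a[90:290,100:370],None,fx=2.9,fy=2.9,interpolation=cv2.INTER_CUBIC))
a=cv2.imread("pics/scene0.png");cv2.imwrite("pics/scene0c.png",cv2.resize(a[100:280,130:400],None,fx=2.9,fy=2.9,interpolation=cv2.INTER_CUBIC))
```

```text
(no output)
```

View pics/top0c.png

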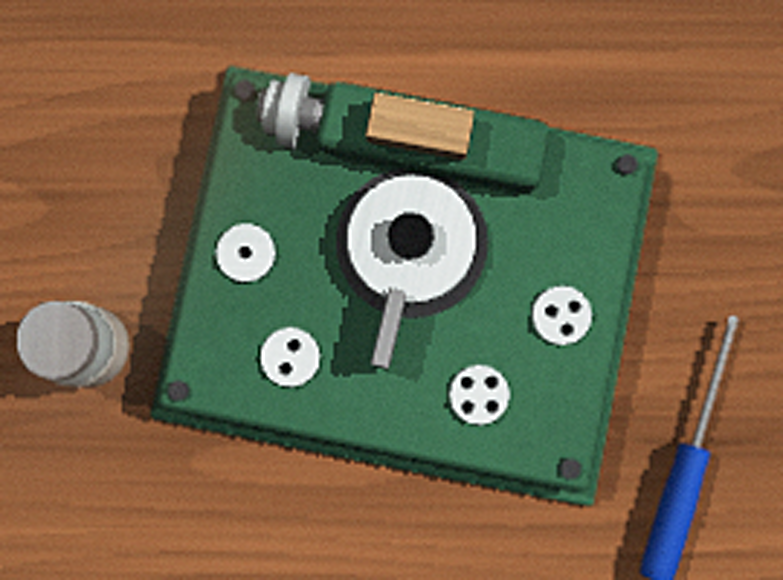

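View pics/scene0c.png

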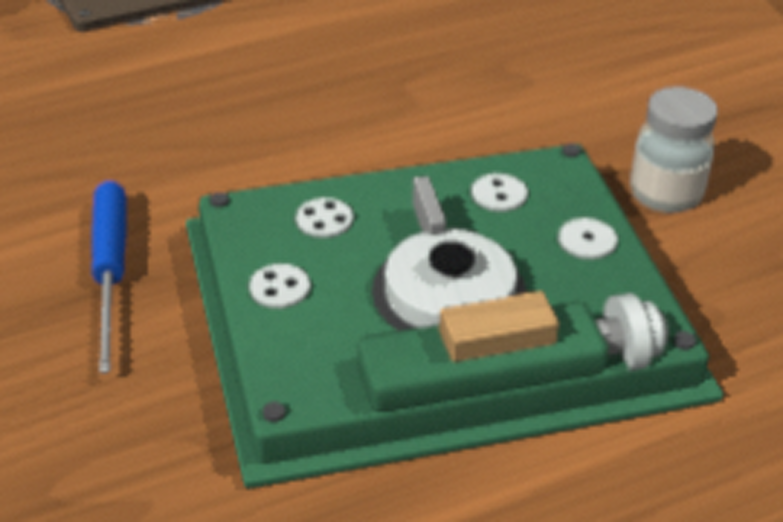

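The top view shows the one-dot plate at about (184,177), two at (200,213), four at (265,226) and three at (294,199). The tab points down the image, so the three-dot plate is counter-clockwise, at about +1.31. Next I'll work out the positions.

```bash
cat > h.py <<'E'
from plant import *
import numpy as np, cv2
def K(c):
    h=c["color"].shape[0];f=h/2/np.tan(np.radians(c["vfov"])/2)
    return np.array([[f,0,c["cx"]],[0,f,c["cy"]],[0,0,1.]])
def toz(c,px,z):
    u=cv2.undistortPoints(np.array([[px]],float),K(c),np.array(c["distortion"]))[0,0]
    M=np.array(c["cam_to_world"]);d=M[:3,:3]@np.array([u[0],-u[1],-1]);o=M[:3,3]
    return o+d*(z-o[2])/d[2]
def proj(c,P):
    M=np.array(c["cam_to_world"]);p=M[:3,:3].T@(np.array(P)-M[:3,3]);p=p*[1,-1,-1]
    return cv2.projectPoints(p.reshape(1,1,3),np.zeros(3),np.zeros(3),K(c),np.array(c["distortion"]))[0][0,0]
def whites(c):
    g=c["color"].astype(int);m=((g.min(2)>150)&(g.max(2)-g.min(2)<30)).astype(np.uint8)
    m=cv2.morphologyEx(m,cv2.MORPH_CLOSE,np.ones((5,5),np.uint8))
    n,l,st,ce=cv2.connectedComponentsWithStats(m)
    return [(ce[i],st[i]) for i in range(1,n) if st[i][4]>80]
E
python3 - <<'E'
from h import *
for n in("scene","top"):
    c=read_camera(n)
    print(n)
    for ce,st in whites(c): print(ce.round(1),st,toz(c,ce,.044).round(4),toz(c,ce,.060).round(4))
    for t,z in(("tab_mid",.072),("dial_axis",.06),("plunger_top",.074),("mark3",.04),("jar",0),("screwdriver",0),("offcut",.065)):
        for d in place_of(t,n)[:4]: print(t,round(d["p"],2),np.round(d["location"],1),toz(c,d["location"],z).round(4))
E
```

```text
scene
[498.3 119.8] [483 111  29  20 442] [0.553  0.6924 0.044 ] [0.5696 0.6668 0.06  ]
[364.8 136.6] [355 131  22  12 214] [0.4799 0.3162 0.044 ] [0.4984 0.3003 0.06  ]
[356.4 156.3] [349 144  19  25 303] [0.5379 0.2528 0.044 ] [0.5549 0.2385 0.06  ]
[301.7 165.6] [293 160  19  12 181] [0.5181 0.1226 0.044 ] [0.5356 0.1116 0.06  ]
[282.  193.2] [263 162  45  50 925] [0.582  0.0421 0.044 ] [0.5979 0.0332 0.06  ]
[241.2 174.4] [232 168  19  13 190] [ 0.493  -0.0103  0.044 ] [ 0.5111 -0.0179  0.06  ]
[332.1 181.4] [323 175  20  14 205] [0.5913 0.1557 0.044 ] [0.6069 0.1439 0.06  ]
[225.8 197.9] [216 191  21  15 234] [ 0.5492 -0.0678  0.044 ] [ 0.5659 -0.0739  0.06  ]
[348.5 211.4] [337 202  22  24 299] [0.6829 0.1372 0.044 ] [0.6962 0.1258 0.06  ]
tab_mid 0.95 [276.7 164.7] [0.5251 0.0569 0.072 ]
dial_axis 0.78 [286.6 194.5] [0.6051 0.0396 0.06  ]
dial_axis 0.62 [331.9 182.4] [0.6095 0.1417 0.06  ]
plunger_top 0.75 [286.7 188. ] [0.6018 0.0407 0.074 ]
mark3 0.67 [223.  199.6] [ 0.5475 -0.0733  0.04  ]
mark3 0.67 [238.7 171. ] [ 0.4757 -0.0088  0.04  ]
mark3 0.53 [329.6 180.1] [0.5816 0
[... 812 characters left out ...]
07 -0.0095  0.044 ] [ 0.4904 -0.0091  0.06  ]
tab_mid 0.83 [229.9 205.6] [0.5287 0.0605 0.072 ]
tab_mid 0.37 [196.  216.6] [0.5065 0.1266 0.072 ]
dial_axis 0.81 [240.9 171.2] [0.5988 0.0401 0.06  ]
plunger_top 0.61 [242.2 170.1] [0.5989 0.0371 0.074 ]
plunger_top 0.54 [133.4 209.5] [0.519  0.2506 0.074 ]
mark3 0.9 [296.1 197.1] [ 0.5494 -0.0729  0.04  ]
mark3 0.67 [185.  178.3] [0.5861 0.1556 0.04  ]
mark3 0.63 [198.2 213.6] [0.5138 0.1268 0.04  ]
mark3 0.56 [262.5 225.4] [ 0.491  -0.0045  0.04  ]
jar 0.85 [130.9 210.8] [0.52   0.2782 0.    ]
jar 0.56 [240.  170.8] [0.6087 0.0439 0.    ]
screwdriver 0.76 [335.8 242.3] [ 0.4568 -0.1622  0.    ]
offcut 0.57 [241.  134.3] [0.6732 0.0407 0.065 ]
```

```bash
python3 -c "
import plant;print([ (k,getattr(plant,k)) for k in dir(plant) if 'tip' in k.lower() or not k.startswith('_')])"
python3 -m crank '[[1,-3.3,-2.9,0,0,0,0],[1,-3.3,-2.9,0,0,0,0],[1,-3.3,-2.9,0,0,0,0],[1,-3.3,-2.9,0,0,0,0],[1,-3.3,-2.9,0,0,0,0]]' 20
```

```text
[('Unreachable', <class 'plant.Unreachable'>), ('get_state', <function make.<locals>.<lambda> at 0x7fa854294900>), ('place_of', <function make.<locals>.keyed.<locals>.call at 0x7fa854294cc0>), ('read_camera', <function make.<locals>.drawn_camera at 0x7fa854294400>), ('sign_off', <function connect.<locals>.done at 0x7fa854207a60>), ('tip_extent', 0.017), ('trace', <function make.<locals>.keyed.<locals>.call at 0x7fa854294ae0>)]
time: 2.5
eef_pos: [0.2906, 0.4719, 0.2485]
tcp_rot: [0.123, 0.992, 0.0, 0.0]
contact_force: [0.3, 0.6, 0.8]
opening: 0.142
```

```bash
python3 -m crank '[[1,-3.3,-2.9,0,0,0,0],[1,-3.3,-2.9,0,0,0,0],[1,-3.3,-2.9,0,0,0,0],[1,-3.3,-2.9,0,0,0,0],[1,-3.3,-2.9,0,0,0,0]]'
```

```text
time: 3.0
eef_pos: [0.4151, 0.2908, 0.2487]
tcp_rot: [0.124, 0.992, 0.0, 0.0]
contact_force: [0.6, -0.3, 0.4]
opening: -0.005
```

```bash
python3 -m crank '[[1,-3.3,-2.9,0,0,0,0],[1,-3.3,-2.9,0,0,0,0],[1,-3.3,-2.9,0,0,0,0],[1,-3.3,-2.9,0,0,0,0],[1,0,0,0,0,0,8.5]]'
```

```text
time: 3.5
eef_pos: [0.5164, 0.1434, 0.2487]
tcp_rot: [0.201, 0.98, -0.0, 0.001]
contact_force: [0.9, 0.6, -0.6]
opening: 0.003
```

```bash
python3 -m crank '[[1,0,0,0,0,0,8.5],[1,0,0,0,0,0,8.5],[1,0,0,0,0,0,8.5],[1,0,0,0,0,0,8.5],[1,0,0,0,0,0,8.5]]'
```

```text
time: 4.0
eef_pos: [0.5138, 0.1474, 0.2485]
tcp_rot: [0.541, 0.841, 0.0, 0.0]
contact_force: [0.5, 0.8, -0.6]
opening: -0.001
```

```bash
python3 -m crank '[[1,0,0,0,0,0,8.5],[1,0,0,0,0,0,8.5],[1,0,0,0,0,0,8.5],[1,0,0,0,0,0,8.5],[1,0,0,0,0,0,0]]'
```

```text
time: 4.5
eef_pos: [0.5138, 0.1475, 0.2484]
tcp_rot: [0.761, 0.648, 0.0, 0.0]
contact_force: [0.4, -0.3, 1.2]
opening: 0.001
```

```bash
python3 -m crank '[[1,0,0,0,0,0,6.3],[1,-3.5,3.9,0,0,0,0],[1,0,0,4.5,0,0,0],[1,0,0,4.5,0,0,0],[1,0,0,4.0,0,0,0]]'
```

```text
time: 5.0
eef_pos: [0.5407, 0.1049, 0.1168]
tcp_rot: [0.795, 0.606, 0.0, 0.0]
contact_force: [0.7, -0.0, -1.3]
opening: -0.001
```

```bash
python3 -m crank '[[1,0,0,2,0,0,0],[1,0,0,2,0,0,0],[1,0,0,0,0,0,0]]'
python3 - <<'E'
from h import *
for n,b in(("top",(90,290,100,370)),("scene",(100,280,130,400))):
    c=read_camera(n);cv2.imwrite(f"pics/{n}1.png",cv2.resize(c["color"][b[0]:b[1],b[2]:b[3],::-1],None,fx=2.9,fy=2.9,interpolation=cv2.INTER_CUBIC))
E
```

```text
time: 5.3
eef_pos: [0.5383, 0.1052, 0.0751]
tcp_rot: [0.795, 0.606, -0.003, -0.002]
contact_force: [-0.5, 0.5, 0.2]
opening: 0.001
```

View pics/top1.png

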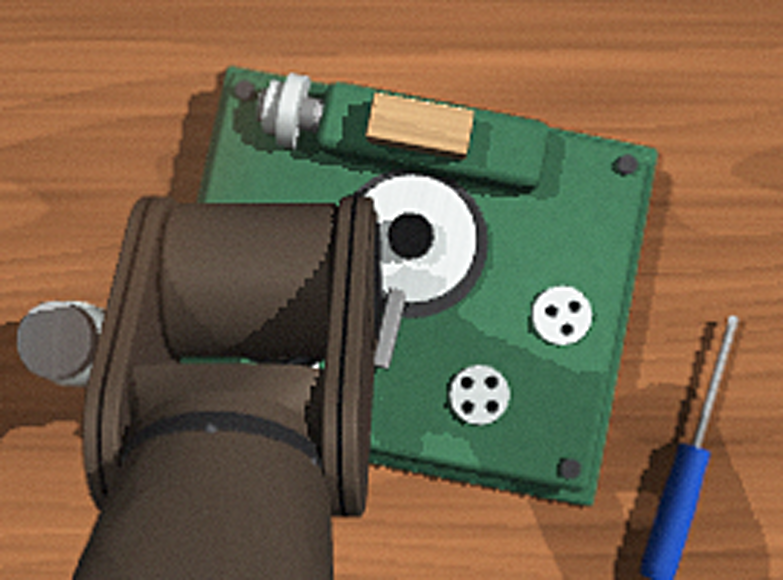

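View pics/scene1.png

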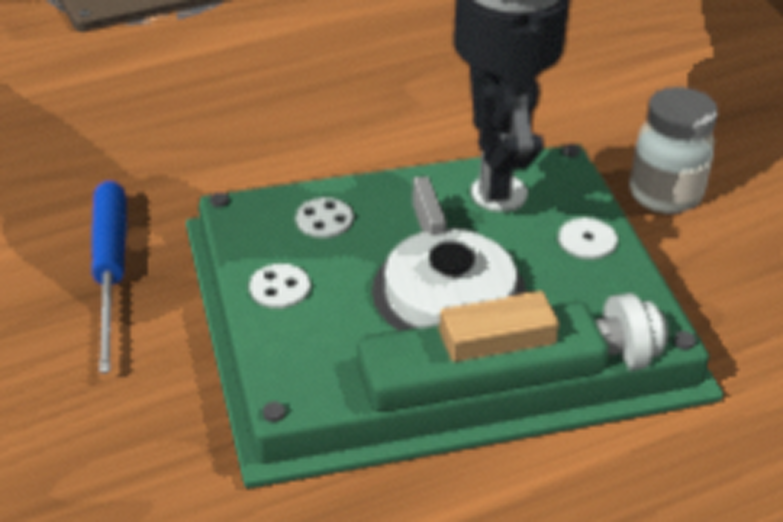

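The top view is partly hidden by the arm. The scene view shows the shut fingertips at crop (495,198), beside the tab's clockwise face and over the two-dot plate. I'll approach to contact and then follow the arc.

```bash
python3 -m crank '[[1,-1,0.2,0.1,0,0,0],[1,-1,0.2,0.1,0,0,0],[1,-0.7,0,0.1,0,0,0],[1,0,0,0,0,0,0]]'
python3 - <<'E'
from h import *
s=get_state();print(s["eef_pos"],s["contact_force"])
c=read_camera("scene");p=proj(c,s["eef_pos"]-[0,0,.017]);print(p,(p-[130,100])*2.9)
cv2.imwrite("pics/s2.png",cv2.resize(c["color"][110:240,220:380,::-1],None,fx=4.5,fy=4.5,interpolation=cv2.INTER_CUBIC))
E
```

```text
time: 5.8
eef_pos: [0.5374, 0.077, 0.0758]
tcp_rot: [0.796, 0.605, 0.0, 0.0]
contact_force: [-0.1, -0.4, -0.6]
opening: 0.002
[0.53742947 0.07704812 0.07577078] [-0.12032408 -0.35327566 -0.56930615]
[287.61082766 170.60458323] [457.07140022 204.75329137]
```

View pics/s2.png

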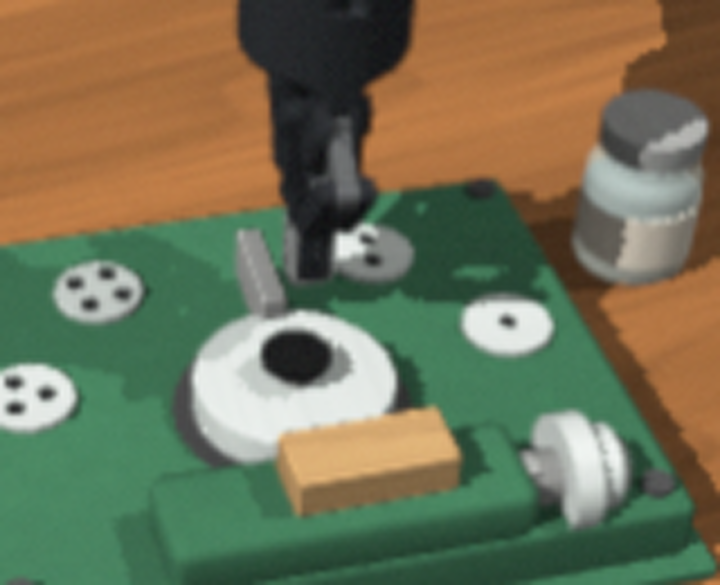

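Fingertips sit just beside the tab, with a gap of a few millimetres.

```bash
python3 -m crank '[[1,0,0,0.4,0,0,0],[1,-0.3,0,0,0,0,0],[1,-0.37,-0.08,0,0,0,-3],[1,-0.37,-0.08,0,0,0,-3],[1,-0.37,-0.08,0,0,0,-3]]'
```

```text
time: 6.35
eef_pos: [0.5317, 0.0659, 0.0711]
tcp_rot: [0.745, 0.667, 0.001, -0.001]
contact_force: [-0.4, 3.0, 0.2]
opening: -0.002
```

```bash
python3 -m crank '[[1,-0.37,-0.08,0,0,0,-3],[1,-0.37,-0.08,0,0,0,-3],[1,-0.37,-0.08,0,0,0,-3],[1,-0.37,-0.08,0,0,0,-3],[1,-0.37,-0.08,0,0,0,-3]]'
```

```text
time: 6.85
eef_pos: [0.5271, 0.0476, 0.071]
tcp_rot: [0.652, 0.758, 0.0, -0.001]
contact_force: [-0.7, 3.3, 0.6]
opening: 0.005
```

Run:
```python
from h import *
s=get_state();print(s["eef_pos"],s["contact_force"],s["wrist_torque"])
c=read_camera("scene")
for d in place_of("tab_mid","scene"): print(d["p"],toz(c,d["location"],.072))
cv2.imwrite("pics/s3.png",cv2.resize(c["color"][110:240,200:360,::-1],None,fx=4.5,fy=4.5,interpolation=cv2.INTER_CUBIC))
```

```text
[0.52707273 0.04757157 0.07102752] [-0.66765223  3.3481421   0.57508433] [ 0.46065876  0.09738244 -0.0173094 ]
0.58 [0.51757953 0.0330012  0.072     ]
```

View pics/s3.png

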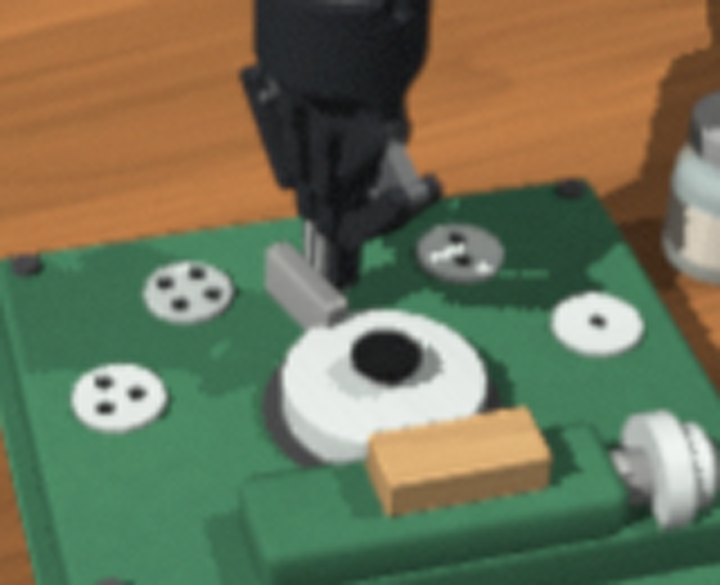

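The tab has turned about 20° and is moving with the fingertips at about 3.3 N. Continuing.

```bash
python3 -m crank '[[1,-0.37,-0.08,0,0,0,-3],[1,-0.37,-0.08,0,0,0,-3],[1,-0.37,-0.08,0,0,0,-3],[1,-0.37,-0.08,0,0,0,-3],[1,-0.37,-0.08,0,0,0,-3]]'
```

```text
time: 7.45
eef_pos: [0.5275, 0.0284, 0.071]
tcp_rot: [0.548, 0.837, -0.0, -0.002]
contact_force: [-2.3, 2.8, 1.9]
opening: -0.002
```

```bash
python3 -m crank '[[1,-0.37,-0.08,0,0,0,-3],[1,-0.37,-0.08,0,0,0,-3],[1,-0.37,-0.08,0,0,0,-3],[1,-0.37,-0.08,0,0,0,-3],[1,-0.37,-0.08,0,0,0,-3]]'
```

```text
time: 7.95
eef_pos: [0.5329, 0.0102, 0.071]
tcp_rot: [0.434, 0.901, -0.0, -0.002]
contact_force: [-2.8, 1.2, 2.6]
opening: 0.003
```

```bash
python3 -m crank '[[1,-0.37,-0.08,0,0,0,-3],[1,-0.37,-0.08,0,0,0,-3],[1,-0.37,-0.08,0,0,0,-3],[1,0,0,0,0,0,0]]'
```

```text
time: 8.35
eef_pos: [0.5389, -0.0002, 0.0709]
tcp_rot: [0.363, 0.932, -0.0, -0.001]
contact_force: [-1.1, 0.5, 0.2]
opening: -0.008
```

```bash
cat > tabm.py <<'E'
from h import *
import sys
A=np.array([.599,.039])
s=get_state();e=s["eef_pos"];q=s["tcp_rot"];yaw=2*np.arctan2(q[1],q[0])
X=np.array([np.cos(yaw),np.sin(yaw)]);Y=np.array([X[1],-X[0]]);d=A-e[:2]
print("yaw",np.degrees(yaw),"c",d@X,d@Y,"F",s["contact_force"],"tabdir if flush",np.degrees(yaw)+90)
for n in("scene","top"):
    c=read_camera(n)
    for d in place_of("tab_mid",n)[:2]:
        p=toz(c,d["location"],.072);v=p[:2]-A;print(n,d["p"],p.round(4),np.degrees(np.arctan2(v[1],v[0]))%360,np.hypot(*v))
    b=(110,240,200,360)if n=="scene" else (130,250,180,328)
    cv2.imwrite(f"pics/{n}{sys.argv[1]}.png",cv2.resize(c["color"][b[0]:b[1],b[2]:b[3],::-1],None,fx=4.5,fy=4.5,interpolation=cv2.INTER_CUBIC))
E
python3 tabm.py 4
```

```text
yaw 137.44801368551973 c -0.01778835086077849 0.06951060963747242 F [-1.10390886  0.49116422  0.15968336] tabdir if flush 227.44801368551973
scene 0.8 [ 0.5424 -0.0073  0.072 ] 219.26166245170452 0.07313669217530168
scene 0.6 [0.6126 0.0328 0.072 ] 335.5307590648182 0.014966639813642237
top 0.5 [0.5847 0.1538 0.072 ] 97.11957328019116 0.11567422494304548
```

View pics/scene4.png

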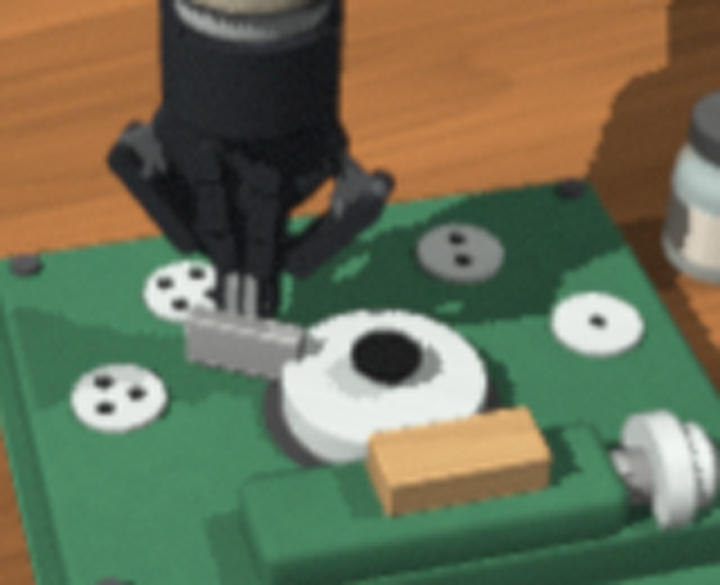

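View pics/top4.png

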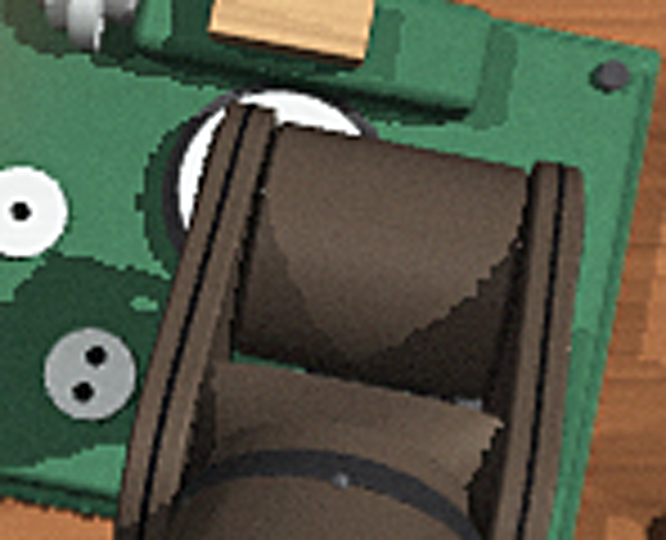

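The scene view shows the tab just past the four-dot plate, with its outer end at about crop (192,325). The network and the tool yaw disagree on the angle (219° and 227°), so I'll compare projections.

Run:
```python
from h import *
c=read_camera("scene")
img=c["color"][110:240,200:360,::-1]
img=cv2.resize(img,None,fx=4.5,fy=4.5,interpolation=cv2.INTER_CUBIC)
A=np.array([.599,.039])
def P(r,th,z,off=0):
    u=np.array([np.cos(th),np.sin(th)]);t=np.array([-u[1],u[0]])
    p=A+r*u+off*t;return (proj(c,[*p,z])-[200,110]+.5)*4.5
for a,col in((220,(0,0,255)),(225,(0,255,255)),(230,(255,0,0))):
    th=np.radians(a)
    q=[P(.048,th,.072,.006),P(.092,th,.072,.006),P(.092,th,.072,-.006),P(.048,th,.072,-.006)]
    cv2.polylines(img,[np.array(q,np.int32)],True,col,1)
for r,z,col in((.045,.06,(0,0,255)),):
    cv2.polylines(img,[np.array([P(r,t,z) for t in np.linspace(0,6.28,60)],np.int32)],True,col,1)
cv2.imwrite("pics/ov4.png",img)
```

```text
(no output)
```

View pics/ov4.png

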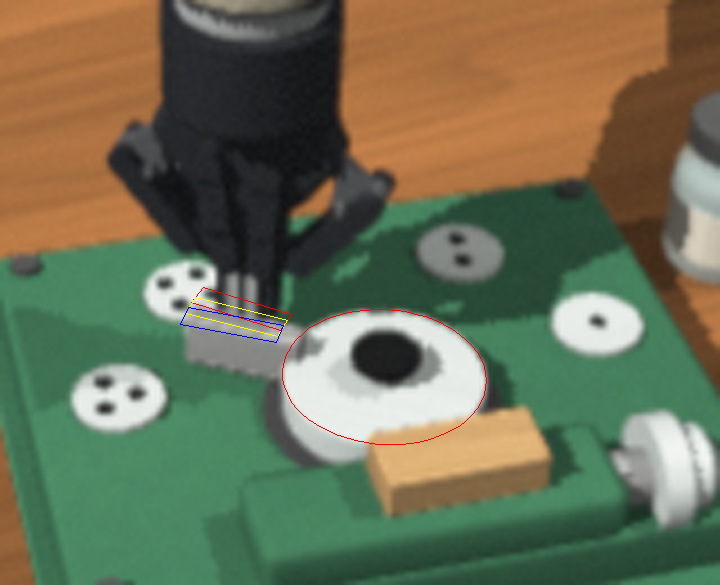

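The projection at 227–230° fits the visible tab best, which agrees with the flush tool yaw. About 15–17° remains.

```bash
python3 -m crank '[[1,-0.37,-0.08,0,0,0,-3],[1,-0.37,-0.08,0,0,0,-3],[1,-0.37,-0.08,0,0,0,-3],[1,-0.37,-0.08,0,0,0,-3],[1,0,0,0,0,0,0]]'
```

```text
time: 9.1
eef_pos: [0.549, -0.0118, 0.071]
tcp_rot: [0.263, 0.965, -0.0, -0.0]
contact_force: [-1.5, 0.8, -1.2]
opening: 0.005
```

```bash
python3 tabm.py 5;  python3 - <<'E'
from h import *
c=read_camera("scene")
img=c["color"][110:240,200:360,::-1]
img=cv2.resize(img,None,fx=4.5,fy=4.5,interpolation=cv2.INTER_CUBIC)
A=np.array([.599,.039])
def P(r,th,z,off=0):
    u=np.array([np.cos(th),np.sin(th)]);t=np.array([-u[1],u[0]])
    p=A+r*u+off*t;return (proj(c,[*p,z])-[200,110]+.5)*4.5
for a,col in((238,(0,0,255)),(241,(0,255,255)),(244,(255,0,0))):
    th=np.radians(a)
    q=[P(.048,th,.072,.006),P(.092,th,.072,.006),P(.092,th,.072,-.006),P(.048,th,.072,-.006)]
    cv2.polylines(img,[np.array(q,np.int32)],True,col,1)
cv2.imwrite("pics/ov5.png",img)
E
```

```text
yaw 149.47001182885742 c -0.017235228597316486 0.06915974573248679 F [-1.50554799  0.77274878 -1.24175317] tabdir if flush 239.47001182885742
scene 0.74 [ 0.555  -0.0258  0.072 ] 235.822996619428 0.07829664481322644
```

View pics/ov5.png

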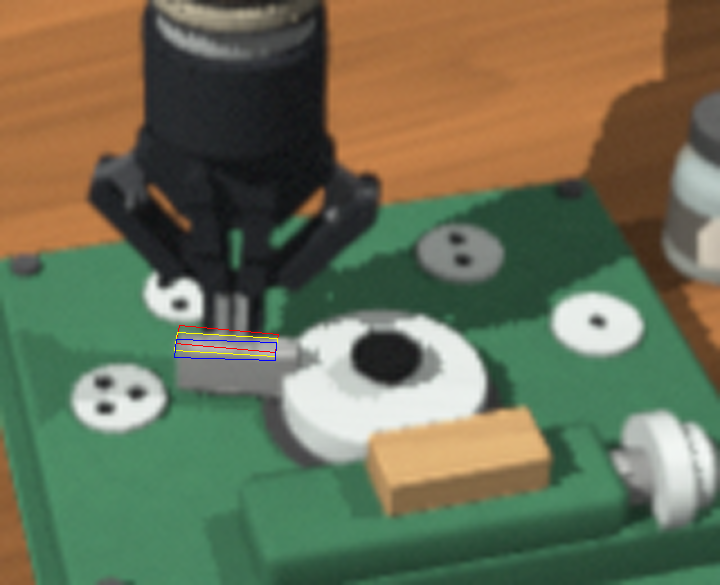

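View pics/scene5.png

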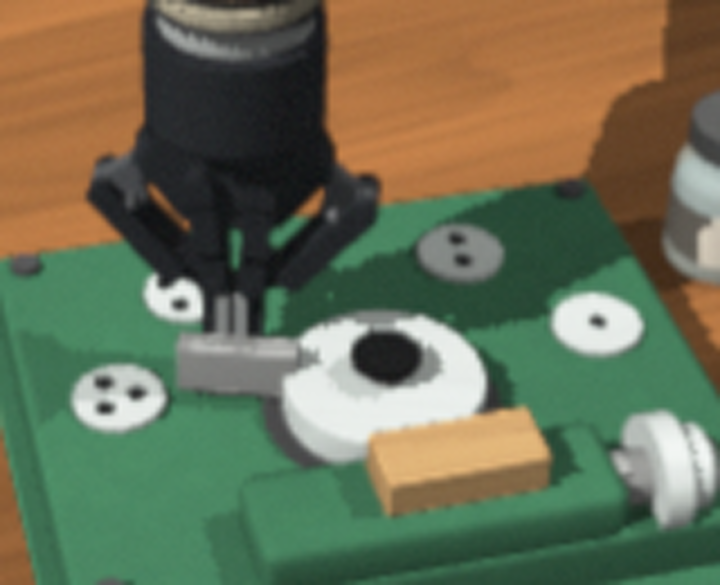

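```bash
python3 -m crank '[[1,-0.31,-0.07,0,0,0,-2.5],[1,0,0,0,0,0,0],[1,1.5,0,0,0,0,0],[1,3,0,-4,0,0,0],[1,3,0,-4,0,0,0]]'
```

```text
time: 9.85
eef_pos: [0.485, 0.0214, 0.1512]
tcp_rot: [0.243, 0.97, 0.0, -0.0]
contact_force: [1.2, 0.9, 1.6]
opening: 0.003
```

```bash
python3 -m crank '[[1,4,-2,0,0,0,0],[1,3,-3,0,0,0,0],[1,0,-4,0,0,0,0],[1,0,-4,0,0,0,0],[1,0,0,0,0,0,0]]'; python3 tabm.py 6
```

```text
time: 10.35
eef_pos: [0.3624, -0.0639, 0.1525]
tcp_rot: [0.245, 0.969, -0.001, 0.003]
contact_force: [0.2, 0.3, 0.2]
opening: -0.004
yaw 151.60792313778492 c -0.15922792863024857 0.20301569802409158 F [0.24394514 0.30277286 0.23512584] tabdir if flush 241.60792313778492
scene 0.79 [ 0.5561 -0.021   0.072 ] 234.45044159322396 0.07379640714132671
top 0.83 [ 0.5572 -0.0249  0.072 ] 236.84448160525812 0.07634387174483317
```

View pics/top6.png

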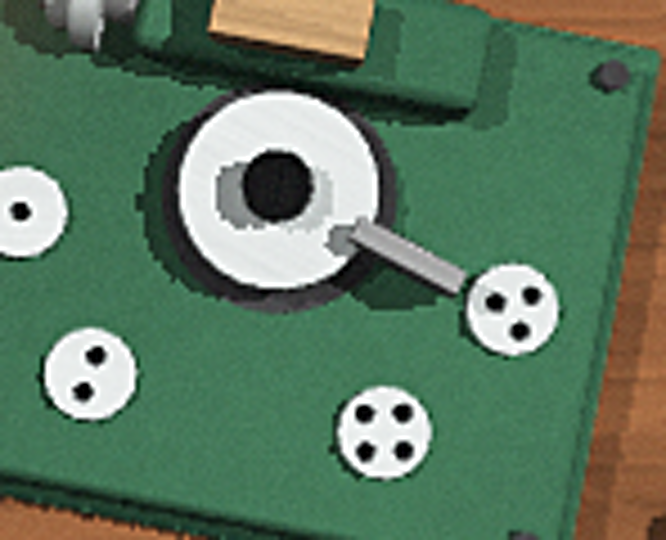

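View pics/scene6.png

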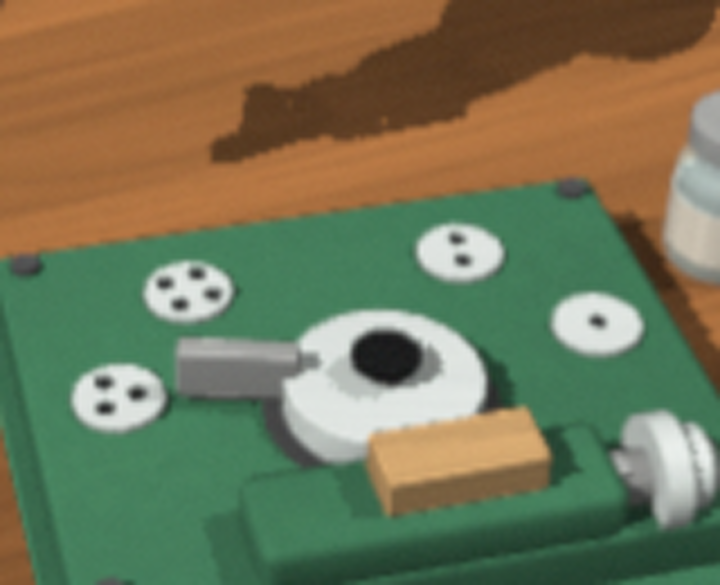

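```bash
cat > ang.py <<'E'
from h import *
from scipy.optimize import least_squares
c=read_camera("top")
W=[toz(c,ce,.044)[:2] for ce,st in whites(c) if 15<=st[2]<=24 and 15<=st[3]<=24]
W=np.array([w for w in W if .04<np.hypot(*(w-[.599,.039]))<.14])
W=W[np.argsort(-W[:,1])];print("plates",W.round(4))
th=np.array([-1.31,-.61,.61,1.31])
f=lambda p:(np.c_[p[0]+.118*np.cos(p[2]+th),p[1]+.118*np.sin(p[2]+th)]-W).ravel()
r=least_squares(f,[.6,.04,np.pi-.18]);A=r.x[:2];print("axis",r.x,(r.fun*1000).round(1))
g=c["color"].astype(int);m=(g.max(2)-g.min(2)<35)&(g.min(2)>85)
ys,xs=np.nonzero(m)
P=np.array([toz(c,(x,y),.072)[:2] for x,y in zip(xs,ys)])
V=P-A;R=np.hypot(*V.T);T=np.degrees(np.arctan2(V[:,1],V[:,0]))%360
k=(R>.052)&(R<.086)&(T>200)&(T<275)
print("n",k.sum(),"r",R[k].min(),R[k].max())
for lo,hi in((.052,.063),(.063,.075),(.075,.086)):
    kk=k&(R>=lo)&(R<hi);print(lo,T[kk].mean(),V[kk].mean(0))
v=V[k];mu=v.mean(0);w=np.linalg.svd(v-mu)[2][0]; print("mean ang",np.degrees(np.arctan2(mu[1],mu[0]))%360,"line ang",np.degrees(np.arctan2(*w[::-1]))%180+180)
d=W[3]-A;print("plate3 ang",np.degrees(np.arctan2(d[1],d[0]))%360, "rel gear",np.degrees(r.x[2]+1.31))
E
python3 ang.py
```

```text
plates [[ 0.589   0.1565]
 [ 0.5156  0.1233]
 [ 0.4907 -0.0095]]Traceback (most recent call last):
  File "ang.py", line 9, in <module>
    r=least_squares(f,[.6,.04,np.pi-.18]);A=r.x[:2];print("axis",r.x,(r.fun*1000).round(1))
    return func(*args, **kwargs)
    vector_fun = VectorFunction(
        fun_wrapped,
    ...<6 lines>...
        workers=workers
    )
    self._update_fun()
    ~~~~~~~~~~~~~~~~^^
    self.f = self.fun_wrapped(xp_copy(self.x))
             ~~~~~~~~~~~~~~~~^^^^^^^^^^^^^^^^^
    return np.atleast_1d(self.fun(x))
                         ~~~~~~~~^^^
    return self.f(x, *self.args, **self.kwargs)
           ~~~~~~^^^^^^^^^^^^^^^^^^^^^^^^^^^^^^
  File "ang.py", line 8, in <lambda>
    f=lambda p:(np.c_[p[0]+.118*np.cos(p[2]+th),p[1]+.118*np.sin(p[2]+th)]-W).ravel()
                ~~~~~~~~~~~~~~~~~~~~~~~~~~~~~~~~~~~~~~~~~~~~~~~~~~~~~~~~~~^~
ValueError: operands could not be broadcast together with shapes (4,2) (3,2)
```

Plate 3 merges with the tab blob in this picture, so I'll use its fixed earlier position from the top view.

```bash
sed -i 's/^W=W\[np.argsort.*/W=np.array([[.589,.1565],[.5156,.1233],[.4907,-.0095],[.5466,-.0669]])/' ang.py; python3 ang.py
```

```text
axis [0.59794182 0.03904558 2.95482399] [ 0.2  0.2 -0.1  0.1 -0.3  0.1  0.3 -0.4]
n 99 r 0.05200898931441234 0.0855760712030673
0.052 242.20943985167256 [-0.02677722 -0.05079643]
0.063 242.5852173583858 [-0.03181042 -0.06136046]
0.075 242.21179720121182 [-0.03746297 -0.07110317]
mean ang 242.34847557795007 line ang 242.58156783168585
plate3 ang 244.1449115862041 rel gear 244.35641511696357
```

The plate fit is good (residuals under 0.5 mm). The tab sits at 242.4° and the plate at 244.2°, so it needs a nudge of about 1.9°.

```bash
python3 -m crank '[[1,0,4,0,0,0,-2],[1,0,4,0,0,0,0],[1,-3,3,0,0,0,0],[1,-4,1.8,0,0,0,0],[1,-3,0,2,0,0,0]]'
```

```text
time: 11.15
eef_pos: [0.5151, 0.0122, 0.1338]
tcp_rot: [0.222, 0.975, 0.0, 0.004]
contact_force: [0.5, 0.2, 0.2]
opening: 0.0
```

```bash
python3 -m crank '[[1,-2,0,3,0,0,0],[1,0,0,3,0,0,0],[1,0,0,0,0,0,0],[1,0,0,0,0,0,0]]'; python3 tabm.py 7
```

```text
time: 11.55
eef_pos: [0.5274, 0.0022, 0.0707]
tcp_rot: [0.224, 0.975, 0.0, -0.001]
contact_force: [0.4, -0.1, 0.8]
opening: 0.002
yaw 154.08701564090353 c -0.048340706404852093 0.0643771441013202 F [ 0.44449689 -0.14438427  0.76291735] tabdir if flush 244.08701564090353
scene 0.93 [ 0.5554 -0.0188  0.072 ] 232.96791883154077 0.07238160516564307
```

```bash
python3 -m crank '[[1,-1.5,-0.4,0,0,0,0],[1,-0.8,0,0,0,0,0],[1,-0.4,0,0,0,0,0],[1,-0.3,0,0,0,0,0],[1,0,0,0,0,0,0]]'; python3 tabm.py 8
```

```text
time: 12.25
eef_pos: [0.5531, -0.0158, 0.0712]
tcp_rot: [0.225, 0.974, -0.0, -0.0]
contact_force: [-0.9, 0.9, 0.6]
opening: -0.001
yaw 153.98803694110947 c -0.017201810214448294 0.06937703700958446 F [-0.88089836  0.91614864  0.57825279] tabdir if flush 243.98803694110947
scene 0.93 [ 0.5597 -0.0205  0.072 ] 236.53888860629036 0.07127629925304967
scene 0.62 [0.5961 0.044  0.072 ] 120.47568030786076 0.005788319580913165
```

```bash
python3 -m crank '[[1,1.5,0,0,0,0,0],[1,3,0,-4,0,0,0],[1,3,0,-4,0,0,0],[1,4,-2,0,0,0,0],[1,3,-3,0,0,0,0]]'
```

```text
time: 12.95
eef_pos: [0.4003, 0.0038, 0.1527]
tcp_rot: [0.223, 0.975, -0.0, 0.002]
contact_force: [0.7, -2.0, 0.4]
opening: -0.001
```

```bash
python3 -m crank '[[1,0,-4,0,0,0,0],[1,0,-4,0,0,0,0],[1,0,0,0,0,0,0]]'; python3 ang.py; python3 tabm.py 9
```

```text
time: 13.25
eef_pos: [0.3644, -0.0717, 0.1516]
tcp_rot: [0.228, 0.974, -0.001, 0.001]
contact_force: [0.8, 0.4, 0.1]
opening: -0.004
axis [0.59794182 0.03904558 2.95482399] [ 0.2  0.2 -0.1  0.1 -0.3  0.1  0.3 -0.4]
n 97 r 0.05200898931441234 0.08559616316199027
0.052 244.44257344994068 [-0.0246727 -0.051583 ]
0.063 244.32741661505406 [-0.02993626 -0.06229104]
0.075 244.53269026828264 [-0.0346751  -0.07280187]
mean ang 244.4367667054889 line ang 244.7624351713727
plate3 ang 244.1449115862041 rel gear 244.35641511696357
yaw 153.73501881826732 c -0.16125195262678932 0.2015645745031959 F [ 0.34252351  0.84693331 -0.11096125] tabdir if flush 243.73501881826732
scene 0.88 [ 0.5709 -0.022   0.072 ] 245.30537585474286 0.06714035710176743
top 0.79 [ 0.564  -0.0245  0.072 ] 241.11411236564157 0.07251337193080493
```

View pics/top9.png

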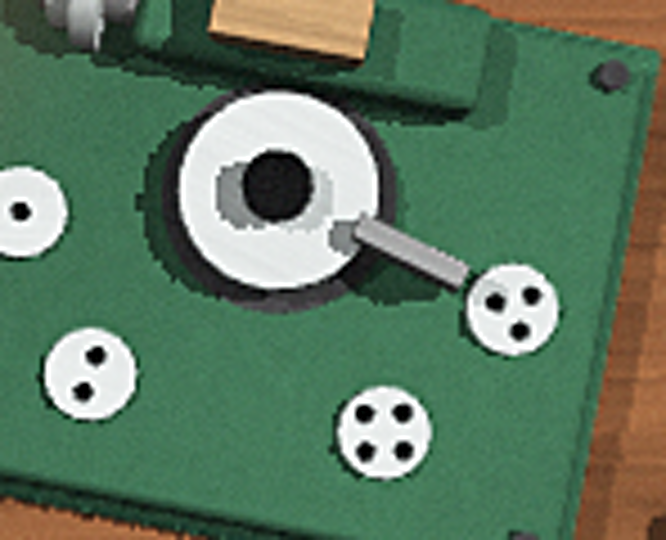

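The tab now measures 244.4° against 244.15–244.36° for the plate, so it is aligned within about 0.5 mm at the plate. Next, the plunger.

```bash
python3 -m crank '[[1,-2.7,3.4,0,0,0,0],[1,-2.7,3.4,0,0,0,0],[1,-2.7,3.4,0,0,0,0],[1,-2.7,3.4,0,0,0,0],[1,-2.7,3.4,0,0,0,0]]'
```

```text
time: 14.0
eef_pos: [0.5633, 0.0276, 0.1506]
tcp_rot: [0.223, 0.975, -0.0, -0.0]
contact_force: [0.2, -1.2, 0.5]
opening: 0.0
```

```bash
python3 -m crank '[[1,-2.6,3.4,0,0,0,0],[1,0,0,0,0,0,0],[1,0,0,0,0,0,0]]'; python3 tabm.py 10
```

```text
time: 14.3
eef_pos: [0.5999, 0.0459, 0.15]
tcp_rot: [0.223, 0.975, -0.0, -0.001]
contact_force: [-1.1, 0.3, 0.6]
opening: 0.003
yaw 154.1997933472294 c -0.0021662307278336014 -0.0066005870962396835 F [-1.12012492  0.34607288  0.57452915] tabdir if flush 244.1997933472294
scene 0.56 [ 0.5569 -0.0238  0.072 ] 236.15528049296046 0.07559067209571374
top 0.46 [ 0.5658 -0.0278  0.072 ] 243.5739814377739 0.07463256271577545
```

```bash
python3 -m crank '[[1,-0.2,-0.65,2,0,0,0],[1,0,0,2,0,0,0],[1,0,0,1,0,0,0],[1,0,0,0,0,0,0]]'; python3 tabm.py 11
```

```text
time: 14.9
eef_pos: [0.5971, 0.037, 0.0998]
tcp_rot: [0.225, 0.974, -0.0, -0.002]
contact_force: [-0.0, -0.8, 0.6]
opening: -0.0
yaw 153.96501767388924 c -0.000850983750384478 0.0026607167411607283 F [-0.03176448 -0.77834262  0.55105673] tabdir if flush 243.96501767388924
scene 0.69 [ 0.5574 -0.0218  0.072 ] 235.65062462850486 0.07369326973418358
top 0.39 [ 0.5636 -0.0259  0.072 ] 241.37105900440008 0.0739082547022419
```

View pics/scene11.png

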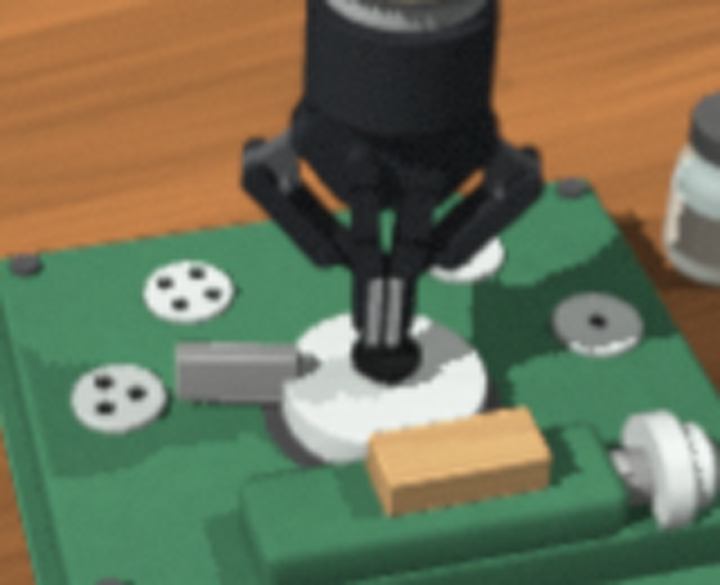

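The scene view shows the shut fingers centred over the black cap at about crop (386,350). I'll press in small steps and watch the force.

```bash
python3 -m crank '[[1,0,0.2,0.3,0,0,0],[1,0,0,0.3,0,0,0],[1,0,0,0.3,0,0,0],[1,0,0,0.2,0,0,0]]'
```

```text
time: 15.5
eef_pos: [0.5996, 0.0391, 0.0902]
tcp_rot: [0.225, 0.974, 0.0, -0.0]
contact_force: [-1.1, 0.7, 3.3]
opening: -0.002
```

```bash
python3 -m crank '[[1,0,0,0.2,0,0,0],[1,0,0,0.2,0,0,0],[1,0,0,0,0,0,0]]'
```

```text
time: 15.8
eef_pos: [0.5996, 0.0391, 0.0861]
tcp_rot: [0.225, 0.974, 0.0, -0.0]
contact_force: [-0.4, 1.1, 1.4]
opening: -0.004
```

```bash
python3 -m crank '[[1,0,0,0.1,0,0,0],[1,0,0,0.1,0,0,0],[1,0,0,0.1,0,0,0]]'
```

```text
time: 16.1
eef_pos: [0.5996, 0.0391, 0.0834]
tcp_rot: [0.225, 0.974, 0.0, -0.0]
contact_force: [-2.2, 0.7, 3.1]
opening: 0.004
```

```bash
python3 -m crank '[[1,0,0,0.1,0,0,0],[1,0,0,0,0,0,0]]'
```

```text
time: 16.3
eef_pos: [0.5996, 0.0391, 0.083]
tcp_rot: [0.225, 0.974, -0.0, -0.0]
contact_force: [-2.6, 1.5, 5.9]
opening: 0.002
```

```bash
python3 -m crank '[[1,0,0,0.1,0,0,0],[1,0,0,0,0,0,0]]'
```

```text
time: 16.5
eef_pos: [0.5997, 0.0391, 0.083]
tcp_rot: [0.225, 0.974, -0.0, -0.0]
contact_force: [-5.2, 1.5, 10.0]
opening: -0.003
```

```bash
python3 -m crank '[[1,0,0,0.05,0,0,0],[1,0,0,0,0,0,0]]'
```

```text
time: 16.7
eef_pos: [0.5998, 0.0391, 0.083]
tcp_rot: [0.225, 0.974, -0.0, -0.0]
contact_force: [-5.8, 0.9, 11.9]
opening: 0.003
```

The hard stop is reached: z holds at 0.083, so the tip is at 66 mm while the force climbs to 12 N. Lifting straight up and backing off.

```bash
python3 -m crank '[[1,0,0,-0.5,0,0,0],[1,0,0,-2,0,0,0],[1,0,0,-4,0,0,0],[1,2.7,-3.4,-1,0,0,0],[1,2.7,-3.4,0,0,0,0]]'
```

```text
time: 17.2
eef_pos: [0.5229, 0.0008, 0.1586]
tcp_rot: [0.224, 0.975, -0.0, 0.004]
contact_force: [-0.6, -1.9, 0.2]
opening: 0.001
```

```bash
python3 -m crank '[[1,2.7,-3.4,0,0,0,0],[1,2.7,-3.4,0,0,0,0],[1,2.7,-3.4,0,0,0,0],[1,2.2,-3,0,0,0,0],[1,0,0,0,0,0,0]]'; python3 ang.py; python3 tabm.py 12
python3 - <<'E'
from h import *
for n in("scene","top"):
    c=read_camera(n)
    for t,z in(("plunger_top",.066),("jar",0),("screwdriver",0),("offcut",.065)):
        for d in place_of(t,n)[:1]: print(n,t,round(d["p"],2),np.round(d["location"],1),toz(c,d["location"],z).round(4))
E
```

```text
time: 17.7
eef_pos: [0.3678, -0.0727, 0.1546]
tcp_rot: [0.227, 0.974, -0.0, -0.0]
contact_force: [-0.5, 0.6, -0.4]
opening: -0.001
axis [0.59794182 0.03904558 2.95482399] [ 0.2  0.2 -0.1  0.1 -0.3  0.1  0.3 -0.4]
n 97 r 0.05200898931441234 0.08559616316199027
0.052 244.44257344994068 [-0.0246727 -0.051583 ]
0.063 244.32741661505406 [-0.02993626 -0.06229104]
0.075 244.53269026828264 [-0.0346751  -0.07280187]
mean ang 244.4367667054889 line ang 244.7624351713727
plate3 ang 244.1449115862041 rel gear 244.35641511696357
yaw 153.8215609121113 c -0.15653384337831863 0.20128732367515353 F [-0.27049485 -0.18478077  0.35672477] tabdir if flush 243.8215609121113
scene 0.93 [ 0.5577 -0.0189  0.072 ] 234.51025115786956 0.07114253320167072
top 0.85 [ 0.5653 -0.0213  0.072 ] 240.83430214924698 0.06909302754014884
top 0.23 [0.6028 0.0396 0.072 ] 8.611612889062517 0.003824368842705838
scene plunger_top 0.56 [285.9 192.4] [0.6048 0.0378 0.066 ]
scene jar 0.95 [356.6 169.1] [0.5333 0.2646 0.    ]
scene screwdriver 0.71 [167.3 200.7] [ 0.4613 -0.1688  0.    ]
scene offcut 0.96 [303.3 214.7] [0.6731 0.0393 0.065 ]
top plunger_top 0.64 [240.5 171.2] [0.5979 0.0407 0.066 ]
top jar 0.97 [133.  208.8] [0.5243 0.2737 0.    ]
top screwdriver 0.89 [336.9 244.2] [ 0.4528 -0.1646  0.    ]
top offcut 0.94 [243.7 134.4] [0.673  0.0352 0.065 ]
```

View pics/top12.png

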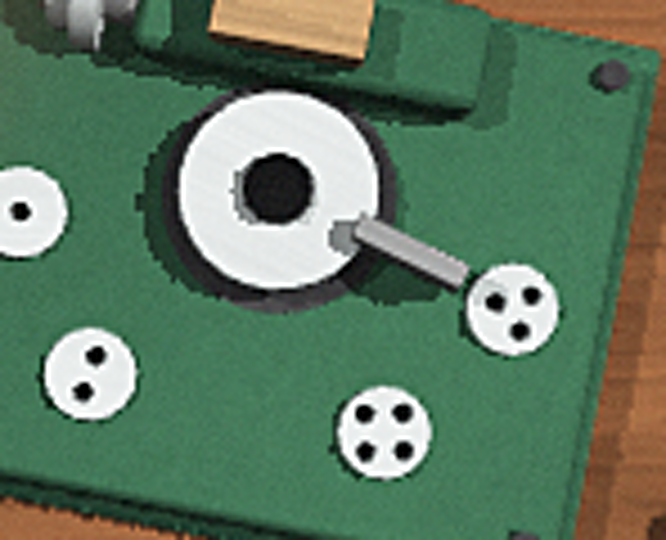

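View pics/scene12.png

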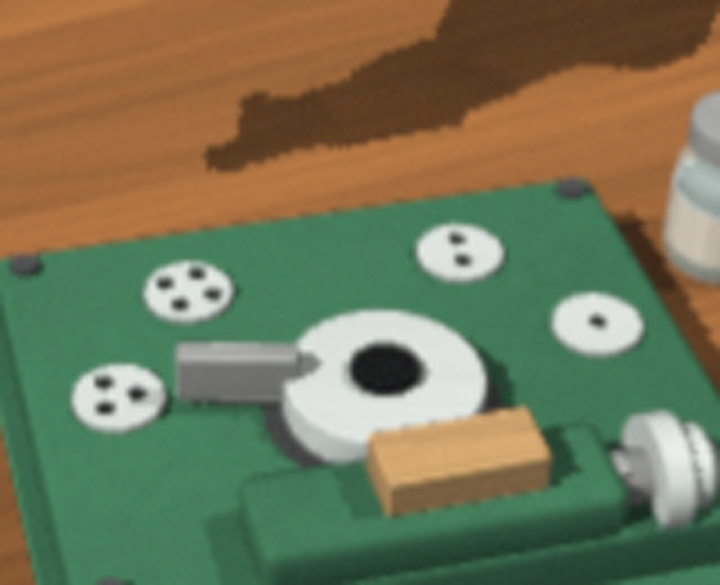

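The plunger is visibly down: its shadow on the dial has shrunk to a thin rim. One more independent check of the tab angle, using a silhouette fit in both cameras.

Run:
```python
from h import *
A=np.array([.598,.039])
for n in("top","scene"):
    c=read_camera(n);g=c["color"]
    b=cv2.resize(g,None,fx=4,fy=4,interpolation=cv2.INTER_LINEAR).astype(int)
    m=(b.max(2)-b.min(2)<32)&(b.min(2)>70)
    best=[]
    for dx in (-.002,-.001,0,.001,.002):
     for dy in(-.002,-.001,0,.001,.002):
      for a in np.arange(238,250.1,.5):
        t=np.radians(a);u=np.array([np.cos(t),np.sin(t)]);w=np.array([-u[1],u[0]])
        def hull(r0,r1,z0,z1,h):
            P=[proj(c,[*(A+[dx,dy]+r*u+o*w),z])*4+1.5 for r in(r0,r1) for o in(-h,h) for z in(z0,z1)]
            q=np.zeros(m.shape,np.uint8);cv2.fillConvexPoly(q,cv2.convexHull(np.array(P,np.float32)).astype(np.int32),1);return q>0
        H=hull(.058,.092,.046,.072,.006);O=hull(.058,.0935,.044,.074,.012)
        ring=O&~H
        best.append(((m&H).sum()/H.sum()-(m&ring).sum()/ring.sum(),a,dx,dy))
    best.sort(reverse=True);print(n,[tuple(np.round(x,4)) for x in best[:6]])
    print("no shift",[tuple(np.round(x[:2],3)) for x in best if x[2]==0 and x[3]==0][:4])
```

```text
top [(np.float64(0.764), np.float64(244.0), np.float64(0.0), np.float64(0.0)), (np.float64(0.7619), np.float64(243.0), np.float64(0.002), np.float64(-0.001)), (np.float64(0.7609), np.float64(244.0), np.float64(0.001), np.float64(0.0)), (np.float64(0.7604), np.float64(245.0), np.float64(0.0), np.float64(0.0)), (np.float64(0.7595), np.float64(246.5), np.float64(-0.001), np.float64(0.0)), (np.float64(0.759), np.float64(246.5), np.float64(-0.002), np.float64(0.001))]
no shift [(np.float64(0.764), np.float64(244.0)), (np.float64(0.76), np.float64(245.0)), (np.float64(0.75), np.float64(244.5)), (np.float64(0.749), np.float64(246.0))]
scene [(np.float64(0.957), np.float64(246.0), np.float64(0.0), np.float64(0.001)), (np.float64(0.9567), np.float64(245.0), np.float64(0.001), np.float64(0.001)), (np.float64(0.9524), np.float64(245.5), np.float64(0.0), np.float64(0.001)), (np.float64(0.9514), np.float64(244.5), np.float64(0.001), np.float64(0.001)), (np.float64(0.9508), np.float64(244.0), np.float64(0.002), np.float64(0.0)), (np.float64(0.9432), np.float64(245.0), np.float64(0.001), np.float64(0.0))]
no shift [(np.float64(0.939), np.float64(245.0)), (np.float64(0.938), np.float64(245.5)), (np.float64(0.917), np.float64(246.0)), (np.float64(0.903), np.float64(244.5))]
```

Both silhouette fits agree with the plate direction to within about 1°, or roughly 2 mm at the plate. Handing in.

```bash
python3 -c "
from plant import *
print(sign_off())"
```

```text
the job is handed in; nothing more can be done
None
```

I pushed the tab counter-clockwise with shut fingertips to the three-dot plate and backed off. I then pressed the plunger, lifted off and handed the job in at about 18 s of the 51 s allowed. The highest force I saw at the tab was about 4 N.

- **Tab angle:** the final top view put the tab at 244.4° and the plate at 244.15–244.36°. Silhouette fits gave 244–245° from the top camera and about 245–246° from the scene camera. The `tab_mid` network gave 235–241°, but its tab-middle positions scattered by several millimetres, so I went by the fits.
- **Correction:** the first push stopped about 2° short, so I nudged the tab once more before pressing the plunger.
- **Plunger:** it reached its hard stop, with the fingertips holding at 66 mm above the bench while the force rose to 12 N. The last pictures show it still down.
- **Jar, screwdriver and offcut:** nothing touched them. The last network positions match the first within its scatter.

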